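# Start the clamp nut on a modelling stand

## Robot

A 6-joint arm with a two-finger parallel gripper is mounted at the origin on the work surface. World frame = base frame: x ahead of the robot, y to its left, z up, the work surface at z = 0. Lengths are in m, angles in degrees, forces in N, time in s.
With the tool pointing down it reaches from about 0.35 to 0.875 m from the base axis. Payload 4.2 kg.
Tool frame: the origin (TCP) lies midway between the tips of the shut fingers; the grasp point (between the pads) lies 19 mm behind it; z points along the fingers, y is the direction in which the jaws open and shut (so a half turn about z gives the same grasp; the last joint's range is limited). The gripper opens to 87 mm and grips with 3 to 60 N. Pads are 19 mm wide; open, the fingers measure 117 mm over their backs; the gripper's body (75 mm by 190 mm) begins 51 mm behind the grasp point.
Start: joints at [-57.777, 22.042, 0.453, 0, -68.411, -14.817], TCP at [0.187, -0.596, 0.223] pointing down, gripper open.
Joint ranges: [-179.83, 179.83], [-69.29, 118.12], [-61.27, 80.66], [-181.25, 117.63], [-171.15, -9.14], [-177.46, 177.46]. Speed limits (degrees/s): [159.86, 159.86, 180, 180, 180, 180].

## Interface

Orientations are given as a 3x3 rotation matrix whose columns are the frame's x, y, z axes.
In Python, from station import r gives the robot as it stands.
- The arm moves only by the tool play_rows, never from a script. Its argument "commands" is a list that holds one entry, the list of rows, each a list of 7 numbers: the shift along the world's x, y, z in m, then the turn, a rotation vector about the world's x, y, z in rad, then the closure, from 0 (fully open) to 1 (shut). A call has 1 to 5 rows; each row is the pose to reach, as a shift and turn from the pose commanded when the call began; what a row does not reach only later rows make up. A row lasts 1/10 s, in which the tool goes at most 50 mm and 8.59 degrees, less where a joint would pass 70% of its speed; a pose out of reach is approached as far as the arm can. A call with a gripper value outside its range is refused whole. The fingers move at their own pace and stop on an object; the grip force is fixed at half the most. Time passes only in rows, so rows that repeat a pose let the fingers close. It gives the time, the measured TCP pose, the force and the opening at its end, in the units of the state.
- r.sense(): the state, without advancing time (a new reading comes with each control period).
- r.capture(name): name is "side" or "top" or "wrist"; returns a dict with "image" (384x512x3 uint8, red, green, blue), "range_z" (384x512 float32, m along the optical axis (not along the pixel's ray), 0 where there is no reading), "intrinsics" (3x3 intrinsics, pixels), "extrinsics" (4x4, takes a point from camera to world coordinates); the wrist camera has in their place "mount" (4x4, takes a point from camera to tool coordinates, whose origin is the TCP and whose axes are the flange's). Camera axes: x right, y up, looking along -z (the intrinsics and any distortion apply to the point x, -y, -z); pixel columns grow to the right and rows downward; lengths in m; the calibration is good to about 2 mm. A picture is of the moment at which its call begins: read the wrist's pose just before it.
- r.finish_job(): hands the job in, once; it reports no verdict.
The state is a dict: "time_s": time; "joints": joint angles; "joint_velocities": joint speeds; "effort": joint torques, N m; "tcp_pos": TCP position; "ee_rot": TCP orientation; "wrist_force": force on the tool from outside, world axes, zero at the start; "moment": the same for the moment, N m; "gripper_width": opening from 0.0 (shut) to 1.0 (fully open).
Only numpy, scipy, OpenCV 4.12 (cv2) and the standard library are available. Lean on these libraries where they do the work, as an engineer would, in place of code of your own. Each camera call takes 0.05 s, during which the arm holds its last target. There are 200 camera calls.

## Task

Pick up the orange hex nut, set it upright over the steel stud in the middle of the green modelling board, back it off gently (anticlockwise seen from above, under light downward pressure) until its pins have dropped off the thread ends into the thread, then turn it clockwise about a sixth of a turn so that the thread has caught, and let go. Do not force the nut against the stud, and leave the other things on the table where they are.

Things in the scene. Friction and masses are not known exactly. Their poses are not given: they have to be found in the camera images.
- nut_center (a point): centre of the loose orange hex nut, 50 mm across flats, 34 mm high, about 120 g, standing on the table with its axis (z) upright. Origin on the axis, half-way up (17 mm above the underside); x is square to one flat (flats every 60 degrees)
- nut: the same nut; origin at the centre of its underside. Open bore 37 mm across; at mid-height three round steel pins (4 mm thick, 120 degrees apart, the first along x) stick inwards to 12.7 mm from the axis: they ride in the stud's thread
- stud_tip (a point): centre of the top of the fixed vertical steel stud, 63 mm above the green board; z up its axis. Tapered nose: 6.5 mm radius at the tip, 11.5 mm from 12 mm below it. Nut centre relative to this point: about -12 mm with its pins standing on the three hooks, -21 mm on the lands, -27 to -30 mm dropped into the thread, lower still once turned clockwise
- stud_land (a point): point on the stud's axis 23 mm below the tip, level with three flat thread ends (lands, 11.5 to 17 mm radius, 67 degrees long, 120 degrees apart, angle not given). A hook (top 9 mm above the lands) closes each land's clockwise end, where pins jam; its roof covers the opening next to it. Backed off anticlockwise, pins fall off a hook on to a land, or slide along a land under the next roof and drop 7 mm
- stud_foot (a point): point on the stud's axis at the green board; the stud does not turn. Its coarse right-hand three-start thread draws the dropped-in nut down 0.75 mm per 10 degrees clockwise (seen from above), with 2 mm axial play. Backing off takes at most a third of a turn, then the pins meet the next hook's post; the opening is 39 degrees wide. More than 60 N between nut and stand damages the thread
- wheel: the fixed turntable stand that carries the stud: yellow foot, aluminium disc, green square board 180 mm wide with its top 77 mm above the table. Origin on the stud's axis at table height; x and y along the board's sides. It does not turn; its yaw says nothing of where the thread ends are
- roller_center (a point): bystander: wooden roller lying on the table, 48 mm diameter, 190 mm long with its pins; centre, x along it
- tumbler_center (a point): bystander: lavender drinks tumbler, 72 mm diameter, 190 mm high; centre half-way up
- bowl_center (a point): bystander: blue bowl, 120 mm across, 55 mm high; centre half-way up
- spanner_mid (a point): bystander: steel spanner 180 mm long lying flat; middle, on the table, x along it
- brush_mid (a point): bystander: flat brush 200 mm long lying; middle, on the table, x along it
- washer_mid (a point): bystander: steel washer 60 mm across, 6 mm thick, lying flat; centre
- paddle_mid (a point): bystander: wooden paddle 200 x 50 x 12 mm lying flat; centre, x along it
Not all that is in view belongs to the job. Several things look just like the nut: the one meant starts farthest to the robot's right.

How it is judged:
By the outcome, as a careful person would: the job done as asked, in the order asked, and still so for the second after the job is handed in, with the robot touching nothing.
It also fails if it takes over 72 s, if anything falls off the work surface, if the arm or the gripper's body presses on something with over 40 N, if the wrist force passes 120 N, or if a joint passes its speed limit or range.

## Working session

There is one attempt and no reset: what is moved stays moved. The work goes in short steps, Python scripts to look and compute and a tool call to move; the robot and the scene stay as the last step left them, time stands still between calls to the robot, and variables do not carry over. Pictures are saved under pics/ and viewed, about 8 in all and at most 12, crops included, and the job is handed in when it is done.

Besides the shell and the picture viewer there is one more tool, called as a command line: name --argument value ..., lists and objects as JSON in quotes. play_rows: Moves the arm, as the interface text tells. Its arguments: {"type":"object","properties":{"commands":{"type":"array","items":{"type":"array","items":{"type":"array","items":{"type":"number"}}}}},"required":["commands"]}

```bash
mkdir -p pics
cat > h.py <<'E'
from station import r
import numpy as np, cv2
def cap(n,f=None):
    s=r.sense(); d=r.capture(n)
    if 'mount' in d:
        T=np.eye(4);T[:3,:3]=s['ee_rot'];T[:3,3]=s['tcp_pos'];d['E']=T@np.array(d['mount'])
    else: d['E']=np.array(d['extrinsics'])
    if f: cv2.imwrite('pics/'+f,cv2.cvtColor(d['image'],cv2.COLOR_RGB2BGR))
    return d
def pts(d):
    K=np.array(d['intrinsics']);z=d['range_z'];v,u=np.mgrid[:z.shape[0],:z.shape[1]]
    P=np.stack([(u-K[0,2])/K[0,0]*z,-(v-K[1,2])/K[1,1]*z,-z],-1)
    W=P@d['E'][:3,:3].T+d['E'][:3,3]; W[z==0]=np.nan
    return W
E
python3 - <<'E'
from h import *
print(r.sense())
im=[]
for n in('top','side'):
    d=cap(n,n+'0.png');W=pts(d)
    print(n,np.array(d['E']).round(3).tolist(),[k for k in d])
    hsv=cv2.cvtColor(d['image'],cv2.COLOR_RGB2HSV)
    m=cv2.inRange(hsv,(5,130,90),(20,255,255))
    k,l,st,c=cv2.connectedComponentsWithStats(m)
    for i in range(1,k):
        if st[i,4]>40: print(st[i],c[i].round(),np.nanmedian(W[l==i],0).round(3))
    im.append(d['image'])
cv2.imwrite('pics/both.png',cv2.cvtColor(cv2.resize(np.hstack(im),(800,300)),cv2.COLOR_RGB2BGR))
E
```

```text
{'time_s': 0.0, 'joints': array([-5.77762491e+01,  2.20905491e+01,  3.81240121e-01, -2.93092870e-02,
       -6.84138137e+01, -1.48163776e+01]), 'joint_velocities': array([ 0.06527584, -0.0031372 , -0.12357026,  0.00927065,  0.06263208,
       -0.05239227]), 'effort': array([-3.89433126e-04, -3.90661991e+01,  1.87404835e+01,  4.21977818e+00,
        1.10276396e-02, -2.14774468e-04]), 'tcp_pos': array([ 0.18681239, -0.59579184,  0.22147101]), 'ee_rot': array([[-9.54258242e-01, -2.98982701e-01, -7.43423579e-04],
       [-2.98983612e-01,  9.54255998e-01,  2.07150465e-03],
       [ 9.00723529e-05,  2.19902185e-03, -9.99997578e-01]]), 'wrist_force': array([ 0.07328464, -0.19430651, -0.3052515 ]), 'moment': array([-0.04091631,  0.01256203,  0.00866546]), 'gripper_width': 1.0021635520499297}
top [[0.023, 0.995, -0.098, 0.467], [-1.0, 0.021, -0.016, -0.011], [-0.014, 0.098, 0.995, 1.337], [0.0, 0.0, 0.0, 1.0]] ['image', 'range_z', 'intrinsics', 'extrinsics', 'E']
[494  68  14  13  74] [502.  74.] [ 1.177 -1.061 -0.417]
[118 167   8  30  73] [121. 180.] [0.622 0.441 0.012]
[299 187  16  16  69
[... 637 characters left out ...]
.] [ 1.565 -0.373  0.247]
[137 114   6  23  53] [140. 124.] [0.696 0.882 0.05 ]
[ 89 124   9  17  95] [ 93. 130.] [ 0.731  1.567 -0.203]
[152 158  40  21 284] [171. 168.] [0.559 0.424 0.014]
[285 158  10   7  42] [291. 161.] [ 1.371  0.475 -0.256]
[315 160  16  20 231] [323. 169.] [ 1.424  0.285 -0.257]
[179 195  48  19 425] [204. 206.] [0.473 0.109 0.013]
[279 219  17  17 256] [287. 227.] [ 0.576 -0.173  0.026]
[248 224  18  18 266] [256. 233.] [ 0.487 -0.126  0.025]
[237 245  19  20 319] [246. 255.] [ 0.398 -0.176  0.024]
[278 247  19  21 284] [286. 256.] [ 0.467 -0.257  0.028]
[294 294  82  35 377] [344. 314.] [ 0.42  -0.531  0.02 ]
[503 310   9  17  92] [508. 318.] [ 1.561 -0.734 -0.708]
```

View pics/top0.png

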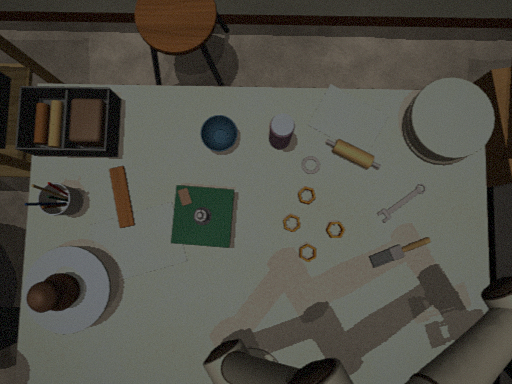

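View pics/side0.png

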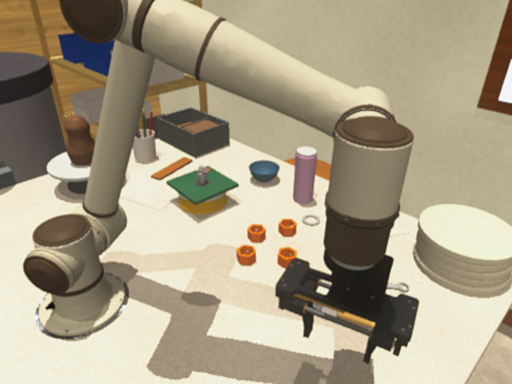

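Top view: four nuts at pixels (307,195), (291,223), (308,253), (335,229). Image right is the robot's right (-y), so (335,229) at y≈-0.26 fits; confirming it in a crop.

Run:
```python
from h import *
d=cap('top');W=pts(d)
hsv=cv2.cvtColor(d['image'],cv2.COLOR_RGB2HSV)
for (u,v) in [(335,229),(307,195),(291,223),(308,253)]:
    w=W[v-12:v+13,u-12:u+13]; h=hsv[v-12:v+13,u-12:u+13]
    m=(w[...,2]>.022)
    p=w[m]; print((u,v),m.sum(),((p.min(0)+p.max(0))/2).round(4),np.median(p[:,2]).round(4))
w=W[185:247,170:236]
m=w[...,2]>.11; p=w[m]; print('stud',m.sum(),p.mean(0).round(4),p.max(0),p.min(0))
g=(w[...,2]>.06)&(w[...,2]<.09);p=w[g];print('board',p.min(0),p.max(0),np.median(p[:,2]))
c=d['image'][170:280,170:370]
cv2.imwrite('pics/crop.png',cv2.cvtColor(cv2.resize(c,None,fx=4,fy=4,interpolation=cv2.INTER_CUBIC),cv2.COLOR_RGB2BGR))
wd=r.capture('wrist');print(np.array(wd['mount']).round(3).tolist(),wd['intrinsics'])
```

```text
(335, 229) 112 [ 0.4769 -0.2529  0.0306] 0.0329
(307, 195) 109 [ 0.5842 -0.1615  0.0303] 0.0334
(291, 223) 108 [ 0.4959 -0.1152  0.0314] 0.033
(308, 253) 113 [ 0.4031 -0.1663  0.0315] 0.0331
stud 104 [0.5095 0.1618 0.1273] [0.52510388 0.18011382 0.14492761] [0.49491916 0.14634671 0.1118552 ]
board [0.41792485 0.06854245 0.06345112] [0.60342654 0.25787306 0.08569759] 0.07694056445832409
[[-0.001, 0.953, 0.303, 0.083], [1.0, 0.0, 0.001, 0.002], [0.0, 0.303, -0.953, -0.161], [0.0, 0.0, 0.0, 1.0]] [[265.22904558   0.         256.00044065]
 [  0.         265.22904558 187.61284607]
 [  0.           0.           1.        ]]
```

View pics/crop.png

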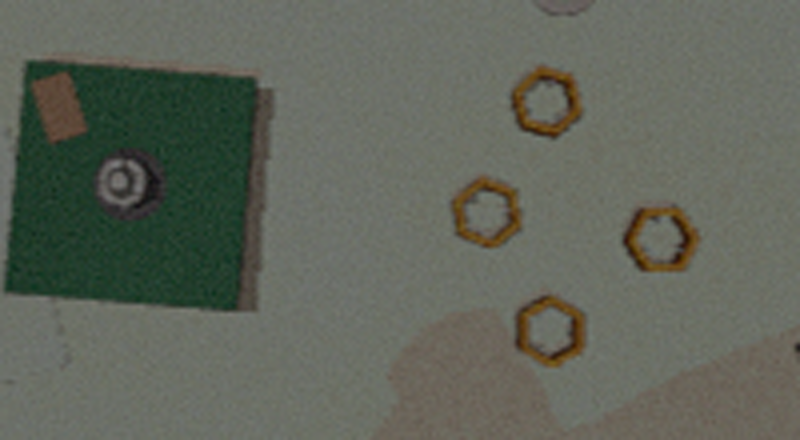

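The crop shows four look-alikes at crop pixels (546,101), (487,212), (550,330) and (661,240). The one at (661,240) is farthest right, so it is the target. The stud stands at crop (122,181). Moving above the target for a close look.

play_rows --commands '[[[0.04,0.045,0,0,0,0.05,0],[0.075,0.085,0,0,0,0.1,0],[0.11,0.125,-0.01,0,0,0.15,0],[0.145,0.17,-0.02,0,0,0.2,0],[0.175,0.205,-0.03,0,0,0.23,0]]]'

```text
time_s: 0.7
tcp_pos: [0.3489, -0.4065, 0.1969]
ee_rot: [[-0.86, -0.51, 0.001], [-0.51, 0.86, -0.0], [-0.0, -0.001, -1.0]]
wrist_force: [0.9, -0.1, -0.0]
gripper_width: 0.998
```

play_rows --commands '[[[0.03,0.035,-0.015,0,0,0,0],[0.06,0.075,-0.03,0,0,0,0],[0.09,0.11,-0.045,0,0,0,0],[0.115,0.138,-0.06,0,0,0,0],[0.115,0.138,-0.06,0,0,0,0]]]'

```text
time_s: 1.2
tcp_pos: [0.4644, -0.2667, 0.1348]
ee_rot: [[-0.858, -0.513, -0.003], [-0.513, 0.858, 0.001], [0.002, 0.003, -1.0]]
wrist_force: [0.6, 0.1, -0.4]
gripper_width: 1.002
```

```bash
cat > nut.py <<'E'
from h import *
d=cap('wrist','w1.png');W=pts(d);s=r.sense()
print(s['tcp_pos'].round(4),np.degrees(np.arctan2(s['ee_rot'][1,1],s['ee_rot'][0,1])),s['joints'].round(1))
hsv=cv2.cvtColor(d['image'],cv2.COLOR_RGB2HSV)
m=cv2.inRange(hsv,(3,110,60),(22,255,255))
# bird's-eye points of top faces (z ~0.034) by ray casting to plane
K=np.array(d['intrinsics']);E=d['E']
def cast(u,v,z):
    q=np.stack([(u-K[0,2])/K[0,0],-(v-K[1,2])/K[1,1],-np.ones_like(u)],-1)@E[:3,:3].T
    return E[:3,3]+q*((z-E[2,3])/q[:,2])[:,None]
top=m*((W[...,2]>.028)&(W[...,2]<.041)).astype(np.uint8)
top=cv2.morphologyEx(top,cv2.MORPH_CLOSE,np.ones((3,3),np.uint8))
k,l,st,c=cv2.connectedComponentsWithStats(top)
for i in range(1,k):
    if st[i,4]<300: continue
    cs,_=cv2.findContours((l==i).astype(np.uint8),cv2.RETR_EXTERNAL,cv2.CHAIN_APPROX_NONE)
    cc=max(cs,key=len).reshape(-1,2).astype(float)
    P=cast(cc[:,0],cc[:,1],.034)[:,:2]
    hull=cv2.convexHull((P*1e4).astype(np.float32)).reshape(-1,2)/1e4
    best=min((sum(np.ptp(hull@np.array([np.cos(a),np.sin(a)])) for a in np.radians(t+np.array([0,60,120]))),t) for t in np.arange(0,60,.5))
    t=best[1]; n=[np.array([np.cos(a),np.sin(a)]) for a in np.radians(t+np.array([0,60,120]))]
    mids=[(max(hull@x)+min(hull@x))/2 for x in n]
    ctr=np.linalg.lstsq(np.array(n),np.array(mids),rcond=None)[0]
    print(c[i].round(),'ctr',ctr.round(4),'flat yaw',t,'AF',best[0]/3, 'z',np.nanmedian(W[l==i][:,2]))
E
python3 nut.py
```

```text
[ 0.4636 -0.2682  0.1357] 120.80132221176225 [-12.7  18.2 -19.   -0.  -52.9 -46.5]
[368. 184.] ctr [ 0.4015 -0.1677] flat yaw 31.0 AF 0.05015144625296436 z 0.03279356474222045
[260. 201.] ctr [ 0.4749 -0.2538] flat yaw 2.5 AF 0.05001356081830829 z 0.032988343706060796
[279. 297.] ctr [ 0.5709 -0.1689] flat yaw 31.0 AF 0.04047733458681696 z 0.032770857281548216
```

View pics/w1.png

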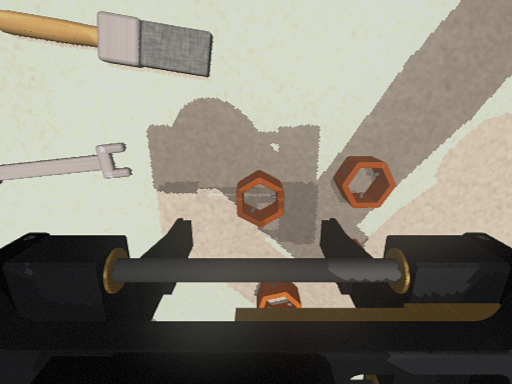

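The wrist view shows the target nut at (260,201) between the open jaws, with its flats facing them. The next nut, at (368,184), is clear of the fingers. Descending.

play_rows --commands '[[[0.011,0.014,-0.02,0,0,0.03,0],[0.011,0.014,-0.06,0,0,0.03,0],[0.011,0.014,-0.1,0,0,0.03,0],[0.011,0.014,-0.12,0,0,0.03,0],[0.011,0.014,-0.13,0,0,0.03,0]]]'

```text
time_s: 1.75
tcp_pos: [0.4723, -0.2567, 0.0052]
ee_rot: [[-0.846, -0.533, -0.003], [-0.533, 0.846, 0.001], [0.002, 0.002, -1.0]]
wrist_force: [0.9, 0.4, 0.6]
gripper_width: 0.998
```

play_rows --commands '[[[0,0,0,0,0,0,0.2],[0,0,0,0,0,0,0.4],[0,0,0,0,0,0,0.6],[0,0,0,0,0,0,0.8],[0,0,0,0,0,0,0.8]]]'

```text
time_s: 2.25
tcp_pos: [0.4745, -0.2562, 0.0078]
ee_rot: [[-0.845, -0.534, 0.002], [-0.534, 0.845, -0.0], [-0.001, -0.001, -1.0]]
wrist_force: [0.3, -0.3, -0.6]
gripper_width: 0.628
```

play_rows --commands '[[[0,0,0,0,0,0,0.8],[0,0,0,0,0,0,0.8],[0,0,0,0,0,0,0.8]]]'

```text
time_s: 2.55
tcp_pos: [0.4743, -0.2561, 0.0076]
ee_rot: [[-0.845, -0.535, 0.001], [-0.535, 0.845, -0.0], [-0.001, -0.001, -1.0]]
wrist_force: [-1.7, 0.4, 6.1]
gripper_width: 0.569
```

Gripped: the opening is 49.5 mm. Lift, then carry it beside the stud for a close look at the threads.

play_rows --commands '[[[0,0,0.02,0,0,0,0.8],[0,0,0.06,0,0,0,0.8],[0,0,0.1,0,0,0,0.8],[0,0,0.145,0,0,0,0.8],[0.01,0.02,0.185,0,0,0,0.8]]]'

```text
time_s: 3.05
tcp_pos: [0.483, -0.2369, 0.1935]
ee_rot: [[-0.847, -0.532, -0.0], [-0.532, 0.847, 0.0], [0.0, 0.0, -1.0]]
wrist_force: [1.0, -0.1, -1.5]
gripper_width: 0.57
```

play_rows --commands '[[[0.009,0.045,0,0,0,0,0.8],[0.018,0.09,0,0,0,0,0.8],[0.028,0.135,0,0,0,0,0.8],[0.037,0.18,0,0,0,0,0.8],[0.046,0.225,0,0,0,0,0.8]]]'

```text
time_s: 3.55
tcp_pos: [0.5296, -0.0092, 0.1914]
ee_rot: [[-0.845, -0.534, -0.001], [-0.534, 0.845, 0.0], [0.001, 0.001, -1.0]]
wrist_force: [0.5, -0.7, -0.7]
gripper_width: 0.576
```

play_rows --commands '[[[0.009,0.045,0,0,0,0,0.8],[0.018,0.09,0,0,0,0,0.8],[0.028,0.135,0,0,0,0,0.8],[0.037,0.18,0,0,0,0,0.8],[0.047,0.216,-0.013,0,0,0,0.8]]]'

```text
time_s: 4.05
tcp_pos: [0.5778, 0.2079, 0.1799]
ee_rot: [[-0.844, -0.536, 0.003], [-0.536, 0.844, 0.002], [-0.003, -0.0, -1.0]]
wrist_force: [0.7, -1.0, -0.4]
gripper_width: 0.571
```

play_rows --commands '[[[0,0,0,0,0,0,0.8],[0,0,0,0,0,0,0.8]]]'

```text
time_s: 4.25
tcp_pos: [0.5762, 0.2053, 0.1772]
ee_rot: [[-0.845, -0.535, -0.003], [-0.535, 0.845, -0.002], [0.003, 0.0, -1.0]]
wrist_force: [-0.8, -0.2, -1.0]
gripper_width: 0.578
```

Run:
```python
from h import *
d=cap('wrist');W=pts(d);s=r.sense();np.savez('w2.npz',W=W,im=d['image'],E=d['E'],K=d['intrinsics'])
print(s['tcp_pos'].round(4),s['ee_rot'].round(3).tolist(),s['joints'].round(1),s['wrist_force'])
near=(np.hypot(W[...,0]-.5095,W[...,1]-.162)<.04)
v,u=np.where(near); v0,v1,u0,u1=v.min(),v.max(),u.min(),u.max();print(v0,v1,u0,u1)
for lo,hi in((.077+.058,.16),(.117-.004,.117+.004),(.122,.13)):
    m=near&(W[...,2]>lo)&(W[...,2]<hi);p=W[m];print(lo,m.sum(),p.mean(0).round(4),((p.min(0)+p.max(0))/2).round(4),np.ptp(p,axis=0).round(4))
I=cv2.cvtColor(d['image'],cv2.COLOR_RGB2BGR)
a=cv2.resize(I,(400,300))
b=cv2.resize(I[max(v0-8,0):v1+8,max(u0-8,0):u1+8],(400,400),interpolation=cv2.INTER_CUBIC)
Z=W[max(v0-8,0):v1+8,max(u0-8,0):u1+8,2];zc=cv2.applyColorMap(np.nan_to_num(np.clip((Z-.07)/.075*255,0,255)).astype(np.uint8),cv2.COLORMAP_JET)
zc=cv2.resize(zc,(400,400),interpolation=cv2.INTER_NEAREST)
o=np.zeros((600,800,3),np.uint8)
o[:150,:200]=cv2.resize(I,(200,150));o[200:,:400]=b;o[200:,400:]=zc
o[:192,250:506]=cv2.resize(I,(256,192))
cv2.imwrite('pics/w2.png',o)
```

```text
[0.5764 0.2045 0.178 ] [[-0.845, -0.535, -0.002], [-0.535, 0.845, -0.001], [0.002, 0.0, -1.0]] [ 34.7  22.7  -5.2  -0.  -62.3 -92.4] [ 0.3140783  -0.17556499 -1.10013703]
62 149 212 295
0.135 388 [0.5087 0.1642 0.1383] [0.5087 0.1642 0.1379] [0.0156 0.0158 0.0059]
0.113 414 [0.5079 0.1641 0.1161] [0.5087 0.1651 0.116 ] [0.0337 0.0326 0.0041]
0.122 521 [0.5082 0.164  0.1259] [0.509  0.1633 0.1265] [0.0333 0.0318 0.0068]
```

View pics/w2.png

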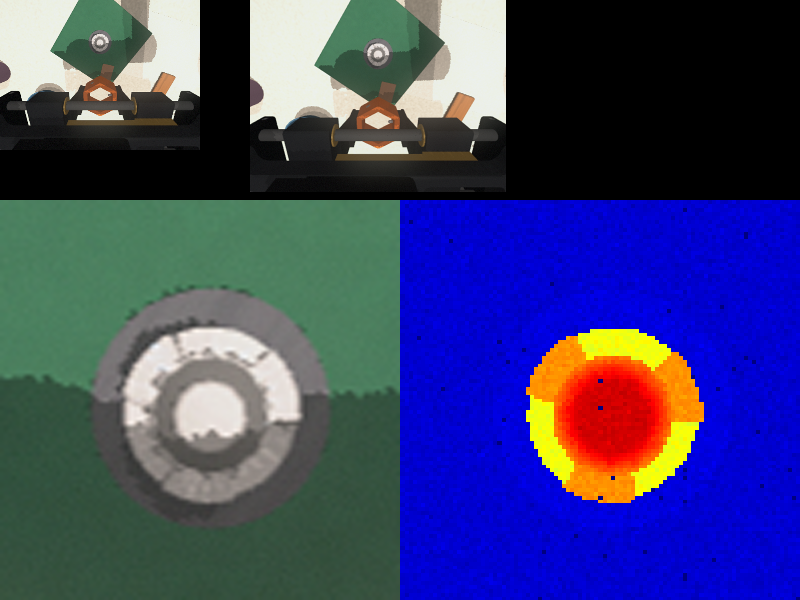

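The depth crop shows the stud from above: three lands (yellow) and three higher hook roofs (orange). The axis is at about (0.5087, 0.164). Now for the land azimuths, the nut's pins and its offset in the grip.

Run:
```python
from h import *
d=np.load('w2.npz');W=d['W'];I=d['im']
c=np.array([.5087,.1643])
D=W[...,:2]-c;rad=np.hypot(D[...,0],D[...,1]);az=np.degrees(np.arctan2(D[...,1],D[...,0]))%360
m=(rad>.0128)&(rad<.0165)&(W[...,2]>.1)
for a in range(0,360,5):
    q=m&(az>=a)&(az<a+5); print(a,round(float(np.median(W[q][:,2]))*1000,1) if q.sum() else None,end='; ')
# nut points
t=np.array([.5764,.2045]);z=W[...,2]
N=(np.hypot(W[...,0]-t[0],W[...,1]-t[1])<.04)
hsv=cv2.cvtColor(I,cv2.COLOR_RGB2HSV);o=cv2.inRange(hsv,(3,110,60),(22,255,255))>0
v,u=np.where(N&o&(z>.15)&(z<.22));print('\n',v.min(),v.max(),u.min(),u.max())
p=W[v,u];print(np.percentile(p[:,2],[2,50,80,98]))
top=p[p[:,2]>np.percentile(p[:,2],97)-.006]
L=np.array([-.845,-.535]);Y=np.array([-.535,.845])
for ax in(L,Y): q=(top[:,:2]-t)@ax; print(q.min(),q.max(),(q.min()+q.max())/2)
B=cv2.cvtColor(I,cv2.COLOR_RGB2BGR)
a=cv2.resize(B[v.min()-5:v.max()+5,u.min()-5:u.max()+5],(400,400),interpolation=cv2.INTER_CUBIC)
b0=cv2.imread('pics/w1.png')[165:232,228:292]
cv2.imwrite('pics/w3.png',np.hstack([a,cv2.resize(b0,(400,400),interpolation=cv2.INTER_CUBIC)]))
```

```text
0 125.4; 5 125.2; 10 125.2; 15 125.3; 20 124.9; 25 125.0; 30 125.3; 35 124.7; 40 125.4; 45 125.4; 50 116.3; 55 116.1; 60 116.2; 65 116.6; 70 116.2; 75 116.5; 80 116.0; 85 116.2; 90 116.1; 95 116.7; 100 115.6; 105 116.4; 110 116.5; 115 124.8; 120 124.9; 125 124.9; 130 125.7; 135 125.4; 140 125.4; 145 124.4; 150 125.3; 155 124.8; 160 124.7; 165 125.2; 170 116.2; 175 116.0; 180 115.9; 185 116.7; 190 116.2; 195 116.5; 200 115.7; 205 116.5; 210 116.0; 215 116.2; 220 116.1; 225 116.2; 230 116.0; 235 124.4; 240 125.3; 245 124.9; 250 125.1; 255 125.2; 260 124.9; 265 124.9; 270 125.2; 275 124.7; 280 125.0; 285 125.1; 290 116.3; 295 115.8; 300 115.8; 305 115.8; 310 116.6; 315 116.0; 320 115.9; 325 116.5; 330 116.1; 335 115.9; 340 116.1; 345 115.8; 350 116.2; 355 124.0; 
 194 296 213 299
[0.17114494 0.20086907 0.20279963 0.20369005]
-0.03146717555331179 0.0252264644492584 -0.003120355552026697
-0.02297425524454334 0.027530281932654232 0.002278013344055446
```

View pics/w3.png

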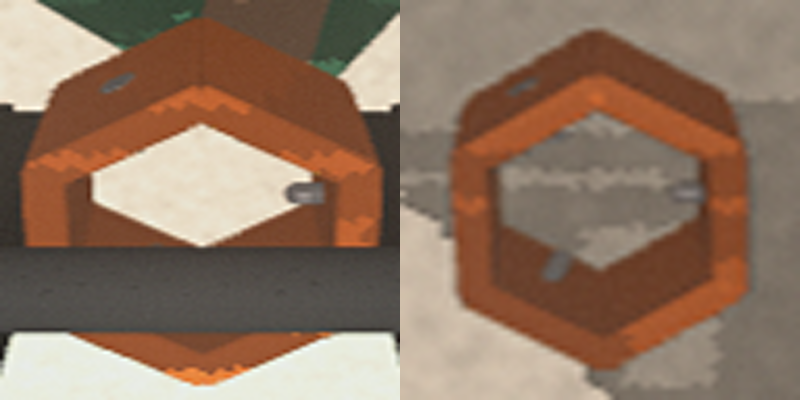

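Right crop: the pins show at the right (686,190), the upper left (through the wall, 520,88) and the lower left (556,265). One pin therefore lies along tool +y, and the pins are at world azimuths 122°, 2° and 242°.

The lands span 49–115° (+120°), with the post at the clockwise end and the opening at about 115–154°. Turning the nut 37° clockwise puts the pins at about 85°, in the middle of the lands.

play_rows --commands '[[[0.002,-0.007,0,0,0,-0.13,0.8],[0.005,-0.014,0,0,0,-0.26,0.8],[0.007,-0.02,0,0,0,-0.39,0.8],[0.01,-0.027,0,0,0,-0.52,0.8],[0.012,-0.034,0,0,0,-0.645,0.8]]]'

```text
time_s: 4.8
tcp_pos: [0.5889, 0.169, 0.1795]
ee_rot: [[-0.996, 0.088, 0.0], [0.088, 0.996, 0.0], [-0.0, 0.0, -1.0]]
wrist_force: [0.2, -0.6, -0.2]
gripper_width: 0.573
```

play_rows --commands '[[[0,0,0,0,0,0,0.8],[0,0,0,0,0,0,0.8],[0,0,0,0,0,0,0.8]]]'

```text
time_s: 5.1
tcp_pos: [0.5889, 0.1706, 0.1792]
ee_rot: [[-0.997, 0.08, 0.0], [0.08, 0.997, 0.0], [-0.0, 0.0, -1.0]]
wrist_force: [0.3, -0.1, -1.5]
gripper_width: 0.569
```

```bash
cat > rel.py <<'E'
from h import *
S=[];N=[];M=[]
for k in range(4):
    d=cap('wrist');W=pts(d);I=d['image'];s=r.sense();t=s['tcp_pos'];R=s['ee_rot'];z=W[...,2]
    near=np.hypot(W[...,0]-.5087,W[...,1]-.164)<.03
    p=W[near&(z>.135)&(z<.148)];S.append(((p.min(0)+p.max(0))/2)[:2]);
    p=W[near&(z>.112)&(z<.13)][:,:2]
    M.append(cv2.minEnclosingCircle((p*1e4).astype(np.float32))[0])
    hsv=cv2.cvtColor(I,cv2.COLOR_RGB2HSV);o=cv2.inRange(hsv,(3,110,60),(22,255,255))>0
    n=o&(np.hypot(W[...,0]-t[0],W[...,1]-t[1])<.04)&(abs(z-t[2]-.026)<.005)
    q=W[n];L=R[:2,0];Y=R[:2,1];e=[]
    for ax in(L,Y):
        a=(q[:,:2]-t[:2])@ax;e+=[(a.min()+a.max())/2,np.ptp(a)]
    N.append(e)
S=np.mean(S,0);N=np.mean(N,0);M=np.mean(M,0)/1e4
print('tcp',t,'yawY',np.degrees(np.arctan2(Y[1],Y[0])),'tilt',R[:2,2],'j',s['joints'].round(1))
print('stud tip',S,'outer',M,'nut L,Y',N)
nc=t[:2]+N[0]*L+N[2]*Y;print('nut',nc,'delta to tip',S-nc,'to outer',M-nc)
E
python3 rel.py
```

```text
tcp [0.58889927 0.17109295 0.17894861] yawY 85.39897647207297 tilt [2.25451264e-05 6.29256901e-05] j [  31.3   22.8   -4.9   -0.   -62.3 -125.9]
stud tip [0.50891033 0.16458281] outer [0.50884651 0.16446042] nut L,Y [-0.0016229   0.05662051  0.001343    0.05080917]
nut [0.59062467 0.17230144] delta to tip [-0.08171433 -0.00771863] to outer [-0.08177816 -0.00784102]
```

play_rows --commands '[[[-0.04,-0.004,0,0,0,0,0.8],[-0.07,-0.007,0,0,0,0,0.8],[-0.0815,-0.0077,0,0,0,0,0.8],[-0.0815,-0.0077,0,0,0,0,0.8],[-0.0815,-0.0077,0,0,0,0,0.8]]]'

```text
time_s: 5.8
tcp_pos: [0.5086, 0.1638, 0.1795]
ee_rot: [[-0.997, 0.08, 0.002], [0.08, 0.997, 0.001], [-0.002, 0.001, -1.0]]
wrist_force: [1.6, 1.1, -0.5]
gripper_width: 0.572
```

Run:
```python
from h import *
for i in range(4):
    d=cap('wrist','w4.png');W=pts(d);s=r.sense();z=W[...,2]
    near=np.hypot(W[...,0]-.5087,W[...,1]-.1645)<.016
    p=W[near&(z>.128)&(z<.15)]; t=W[near&(z>.1365)&(z<.15)]
    print(s['tcp_pos'].round(4),len(p),((p.min(0)+p.max(0))/2).round(4),len(t),((t.min(0)+t.max(0))/2).round(4) if len(t) else '')
I=cv2.imread('pics/w4.png')[120:330,130:390];cv2.imwrite('pics/w4c.png',cv2.resize(I,None,fx=2.8,fy=2.8,interpolation=cv2.INTER_CUBIC))
```

```text
[0.5087 0.1638 0.1793] 8 [0.4991 0.1624 0.1288] 0 
[0.5087 0.1637 0.179 ] 5 [0.4992 0.1602 0.1292] 0 
[0.5086 0.1635 0.1788] 4 [0.4996 0.1643 0.1287] 0 
[0.5084 0.1634 0.1787] 4 [0.4994 0.159  0.1282] 0
```

View pics/w4c.png

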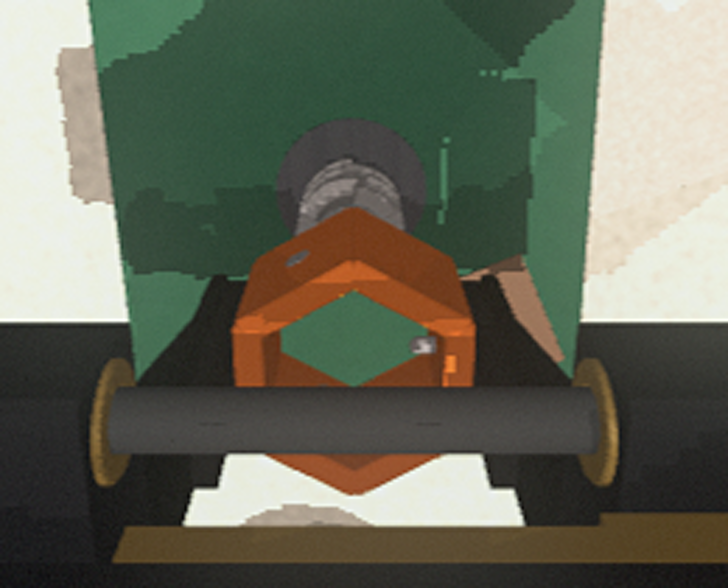

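The nut sits centred over the stud: both are at crop column 353, and the pin at (424,345) is unchanged. Lowering over the nose.

play_rows --commands '[[[0,0,-0.02,0,0,0,0.8],[0,0,-0.035,0,0,0,0.8],[0,0,-0.045,0,0,0,0.8],[0,0,-0.052,0,0,0,0.8],[0,0,-0.056,0,0,0,0.8]]]'

```text
time_s: 6.5
tcp_pos: [0.5077, 0.1632, 0.1224]
ee_rot: [[-0.997, 0.081, -0.0], [0.081, 0.997, -0.0], [0.0, -0.0, -1.0]]
wrist_force: [-0.5, 0.0, -1.1]
gripper_width: 0.574
```

play_rows --commands '[[[0,0,-0.002,0,0,0,0.8],[0,0,-0.004,0,0,0,0.8],[0,0,-0.006,0,0,0,0.8],[0,0,-0.008,0,0,0,0.8]]]'

```text
time_s: 6.9
tcp_pos: [0.5077, 0.1633, 0.1152]
ee_rot: [[-0.997, 0.081, 0.001], [0.081, 0.997, 0.0], [-0.001, 0.001, -1.0]]
wrist_force: [-0.0, -0.5, -1.6]
gripper_width: 0.575
```

Run:
```python
from h import *
s=r.sense();print(s['tcp_pos'],s['wrist_force'],s['moment'],s['joints'].round(1))
d=cap('side','s2.png');I=d['image'][140:230,150:260];cv2.imwrite('pics/s2c.png',cv2.cvtColor(cv2.resize(I,None,fx=6,fy=6,interpolation=cv2.INTER_CUBIC),cv2.COLOR_RGB2BGR))
```

```text
[0.50766674 0.16334668 0.11519329] [-5.70746487e-04 -5.36020795e-01 -1.55636129e+00] [-0.02611152  0.01402551 -0.01928394] [  35.3   19.3  -20.9    0.   -49.8 -129.9]
```

play_rows --commands '[[[0,0,-0.001,0,0,0,0.8],[0,0,-0.002,0,0,0,0.8],[0,0,-0.003,0,0,0,0.8]]]'

```text
time_s: 7.25
tcp_pos: [0.5075, 0.1632, 0.1119]
ee_rot: [[-0.997, 0.081, 0.0], [0.081, 0.997, 0.0], [-0.0, 0.0, -1.0]]
wrist_force: [-0.0, 0.2, -1.7]
gripper_width: 0.571
```

play_rows --commands '[[[0,0,-0.001,0,0,0,0.8],[0,0,-0.001,0,0,0,0.8]]]'

```text
time_s: 7.45
tcp_pos: [0.5074, 0.1632, 0.1108]
ee_rot: [[-0.997, 0.081, -0.0], [0.081, 0.997, -0.0], [0.0, -0.0, -1.0]]
wrist_force: [-0.2, 0.3, -0.8]
gripper_width: 0.57
```

play_rows --commands '[[[0,0,-0.001,0,0,0,0.8],[0,0,-0.001,0,0,0,0.8]]]'

```text
time_s: 7.65
tcp_pos: [0.5074, 0.1632, 0.1098]
ee_rot: [[-0.997, 0.081, -0.0], [0.081, 0.997, -0.0], [0.0, -0.0, -1.0]]
wrist_force: [-0.2, -0.2, -1.1]
gripper_width: 0.568
```

play_rows --commands '[[[0,0,-0.001,0,0,0,0.8],[0,0,-0.001,0,0,0,0.8]]]'

```text
time_s: 7.85
tcp_pos: [0.5076, 0.1633, 0.1094]
ee_rot: [[-0.997, 0.081, 0.0], [0.081, 0.997, 0.0], [-0.0, 0.0, -1.0]]
wrist_force: [-0.5, -0.8, 2.4]
gripper_width: 0.573
```

play_rows --commands '[[[0,0,-0.001,0,0,0,0.8],[0,0,-0.001,0,0,0,0.8]]]'

```text
time_s: 8.05
tcp_pos: [0.5077, 0.1632, 0.1092]
ee_rot: [[-0.997, 0.081, 0.001], [0.081, 0.997, -0.0], [-0.001, -0.0, -1.0]]
wrist_force: [-3.8, -1.1, 6.5]
gripper_width: 0.571
```

play_rows --commands '[[[0,0,-0.001,0,0,0,0.8],[0,0,-0.001,0,0,0,0.8]]]'

```text
time_s: 8.25
tcp_pos: [0.5077, 0.1632, 0.109]
ee_rot: [[-0.997, 0.08, 0.001], [0.08, 0.997, -0.0], [-0.001, -0.0, -1.0]]
wrist_force: [-4.7, -1.1, 10.7]
gripper_width: 0.571
```

Contact on the lands: the TCP stopped at z≈0.109 with about 12 N. Backing off anticlockwise under this light pressure.

play_rows --commands '[[[-0.0003,-0.0001,0,0,0,0.12,0.8],[-0.0003,-0.0003,0,0,0,0.24,0.8],[-0.0003,-0.0005,0,0,0,0.36,0.8],[-0.0003,-0.0006,0,0,0,0.48,0.8],[-0.0003,-0.0006,0,0,0,0.48,0.8]]]'

```text
time_s: 8.75
tcp_pos: [0.5075, 0.1631, 0.109]
ee_rot: [[-0.92, -0.391, 0.002], [-0.391, 0.92, 0.001], [-0.002, 0.0, -1.0]]
wrist_force: [-4.1, 0.2, 11.9]
gripper_width: 0.573
```

play_rows --commands '[[[0,0,0,0,0,0.1,0.8],[0,-0.0001,0,0,0,0.2,0.8],[0.0001,-0.0002,0,0,0,0.3,0.8],[0.0002,-0.0003,0,0,0,0.3,0.8]]]'

```text
time_s: 9.15
tcp_pos: [0.5072, 0.1622, 0.1067]
ee_rot: [[-0.766, -0.643, -0.0], [-0.643, 0.766, -0.0], [0.0, 0.0, -1.0]]
wrist_force: [-0.0, 0.0, -0.2]
gripper_width: 0.575
```

The pins dropped off the ends at azimuth ≈130°: z fell and the force went to zero. Following down gently.

play_rows --commands '[[[0,0,-0.001,0,0,0.03,0.8],[0,0,-0.002,0,0,0.06,0.8],[0,0,-0.003,0,0,0.06,0.8]]]'

```text
time_s: 9.45
tcp_pos: [0.5073, 0.1622, 0.1037]
ee_rot: [[-0.726, -0.688, -0.0], [-0.688, 0.726, -0.0], [0.0, 0.0, -1.0]]
wrist_force: [-0.1, 0.1, -1.4]
gripper_width: 0.571
```

play_rows --commands '[[[0,0,-0.001,0,0,0,0.8],[0,0,-0.002,0,0,0,0.8],[0,0,-0.002,0,0,0,0.8]]]'

```text
time_s: 9.75
tcp_pos: [0.5074, 0.1623, 0.1021]
ee_rot: [[-0.726, -0.688, 0.0], [-0.688, 0.726, -0.0], [0.0, -0.0, -1.0]]
wrist_force: [-0.3, -1.4, 1.6]
gripper_width: 0.573
```

play_rows --commands '[[[0,0,-0.001,0,0,0,0.8],[0,0,-0.001,0,0,0,0.8]]]'

```text
time_s: 9.95
tcp_pos: [0.5075, 0.1623, 0.1018]
ee_rot: [[-0.725, -0.688, 0.001], [-0.688, 0.725, -0.0], [-0.0, -0.0, -1.0]]
wrist_force: [-2.9, -1.3, 5.3]
gripper_width: 0.572
```

Seated in the thread: it dropped 7.2 mm in total, with light contact. Now clockwise, following the lead down.

play_rows --commands '[[[0,0.0002,-0.0003,0,0,-0.13,0.8],[-0.0001,0.0004,-0.0008,0,0,-0.26,0.8],[-0.0001,0.0006,-0.0013,0,0,-0.39,0.8],[-0.0002,0.0008,-0.0019,0,0,-0.52,0.8],[-0.0002,0.0008,-0.0019,0,0,-0.52,0.8]]]'

```text
time_s: 10.45
tcp_pos: [0.5075, 0.1629, 0.0995]
ee_rot: [[-0.972, -0.237, 0.001], [-0.237, 0.972, -0.0], [-0.001, -0.001, -1.0]]
wrist_force: [-0.7, -2.7, 2.7]
gripper_width: 0.573
```

play_rows --commands '[[[0,0.0002,-0.0006,0,0,-0.14,0.8],[-0.0001,0.0004,-0.0012,0,0,-0.28,0.8],[-0.0001,0.0006,-0.0018,0,0,-0.42,0.8],[-0.0002,0.0007,-0.0024,0,0,-0.55,0.8],[-0.0002,0.0007,-0.0024,0,0,-0.55,0.8]]]'

```text
time_s: 10.95
tcp_pos: [0.5076, 0.1641, 0.0972]
ee_rot: [[-0.953, 0.303, 0.001], [0.303, 0.953, 0.0], [-0.001, 0.001, -1.0]]
wrist_force: [-0.0, -0.3, 3.9]
gripper_width: 0.572
```

Run:
```python
from h import *
s=r.sense();R=s['ee_rot'];print(s['tcp_pos'],np.degrees(np.arctan2(R[1,1],R[0,1])),s['wrist_force'],s['moment'],s['joints'].round(1))
```

```text
[0.50755991 0.16405016 0.09717565] 72.34417888161897 [-0.02376214 -0.32607346  3.94408584] [-0.46936548 -0.0546084   0.00816587] [  35.4   20.6  -22.1    0.   -47.2 -143. ]
```

Turned 61° clockwise with z 4.7 mm lower, so the thread has caught. Release and retreat straight up.

play_rows --commands '[[[0,0,0.0005,0,0,0,0.6],[0,0,0.001,0,0,0,0.4],[0,0,0.001,0,0,0,0.2],[0,0,0.001,0,0,0,0],[0,0,0.001,0,0,0,0]]]'

```text
time_s: 11.45
tcp_pos: [0.5068, 0.1638, 0.0974]
ee_rot: [[-0.952, 0.306, -0.0], [0.306, 0.952, -0.0], [0.0, -0.0, -1.0]]
wrist_force: [-0.3, 0.1, 0.7]
gripper_width: 0.791
```

play_rows --commands '[[[0,0,0,0,0,0,0],[0,0,0,0,0,0,0],[0,0,0,0,0,0,0]]]'

```text
time_s: 11.75
tcp_pos: [0.507, 0.1638, 0.0976]
ee_rot: [[-0.952, 0.306, -0.0], [0.306, 0.952, 0.0], [0.0, 0.0, -1.0]]
wrist_force: [0.3, -0.1, 0.0]
gripper_width: 0.982
```

play_rows --commands '[[[0,0,0.01,0,0,0,0],[0,0,0.03,0,0,0,0],[0,0,0.06,0,0,0,0],[0,0,0.09,0,0,0,0],[0.03,0,0.12,0,0,0,0]]]'

```text
time_s: 12.25
tcp_pos: [0.5349, 0.1635, 0.2202]
ee_rot: [[-0.952, 0.305, -0.001], [0.305, 0.952, 0.001], [0.001, 0.0, -1.0]]
wrist_force: [1.5, 1.3, 0.1]
gripper_width: 0.997
```

play_rows --commands '[[[0.02,0.01,0,0,0,0,0],[0.04,0,0,0,0,0,0],[0.04,0,0,0,0,0,0],[0.04,0,0,0,0,0,0]]]'

```text
time_s: 12.65
tcp_pos: [0.5768, 0.1635, 0.2177]
ee_rot: [[-0.952, 0.307, -0.0], [0.307, 0.952, -0.0], [0.0, -0.0, -1.0]]
wrist_force: [0.4, -0.8, -1.0]
gripper_width: 1.003
```

Run:
```python
from h import *
d=cap('wrist');W=pts(d);s=r.sense();z=W[...,2];print(s['tcp_pos'],s['gripper_width'])
hsv=cv2.cvtColor(d['image'],cv2.COLOR_RGB2HSV);o=cv2.inRange(hsv,(3,110,60),(22,255,255))>0
n=o&(np.hypot(W[...,0]-.5088,W[...,1]-.1645)<.036)&(z>.1)
p=W[n];zt=np.percentile(p[:,2],90);t=p[p[:,2]>zt-.006];print('top z',zt,'ctr',(t.min(0)+t.max(0))/2, np.ptp(t,axis=0))
h=cv2.convexHull((t[:,:2]*1e4).astype(np.float32)).reshape(-1,2)/1e4
print(min((sum(np.ptp(h@[np.cos(a),np.sin(a)]) for a in np.radians(q+np.array([0,60,120]))),q) for q in np.arange(0,60,1)))
A=np.c_[t[:,:2],np.ones(len(t))];tt=t[t[:,2]>zt-.003];c=np.linalg.lstsq(np.c_[tt[:,:2],np.ones(len(tt))],tt[:,2],rcond=None)[0];print('tilt deg',np.degrees(c[:2]))
v,u=np.where(n);I=d['image'][max(v.min()-30,0):v.max()+30,max(u.min()-30,0):u.max()+30];g=cap('top')['image']
o=np.hstack([cv2.resize(I,(400,400),interpolation=cv2.INTER_CUBIC),cv2.resize(g[60:300,150:450],(400,400))])
cv2.imwrite('pics/w5.png',cv2.cvtColor(o,cv2.COLOR_RGB2BGR))
```

```text
[0.57647019 0.1636607  0.21777433] 0.9996526964276747
top z 0.12361859680126877 ctr [0.5092356  0.16516288 0.12137695] [0.05345708 0.05481382 0.00737251]
(np.float64(0.14943740944530226), np.int64(13))
tilt deg [ 0.67142001 -0.46956554]
```

View pics/w5.png

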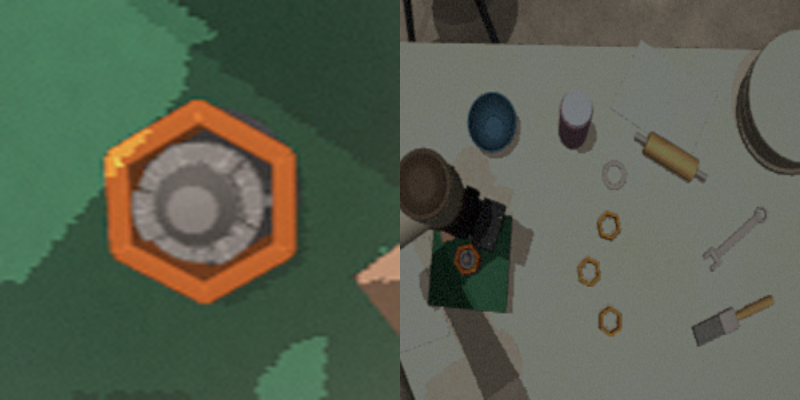

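The nut sits level and centred on the stud at (200,200) in the left crop. Its centre is about 33 mm below the tip, and its yaw matches where the gripper left it. The other objects look unmoved.

```bash
python3 -c "
from h import *
print(r.finish_job())"
```

```text
the job is handed in; nothing more can be done
None
```

The orange nut farthest to the robot's right is on the stud with its thread caught. I released it and handed the job in at about 13 s. The hand-in reported no verdict.

- **Landing:** I set the nut over the stud with its pins in the middle of the lands, and contact was about 12 N.
- **Backing off:** I turned it about 48° anticlockwise under that pressure. The pins fell off the land ends and the nut dropped about 7 mm into the thread.
- **Catching the thread:** I then turned it 61° clockwise. It drew down about 4.7 mm under roughly 5 N, with almost no turning resistance at the end.

**Last checks:** The gripper is open and clear of everything. The nut is level to within about 1° and centred on the stud to about 1 mm. Its centre is about 33 mm below the tip, and it has kept its final angle. In the final top view the bystanders in the crop (bowl, tumbler, roller, washer, spanner, brush) and the three look-alike nuts look unmoved. The paddle was outside that crop, so I did not recheck it. No check failed; camera and tool positions disagreed by only 1–2 mm, within the stated calibration.

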